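Wind a bench force tester up to its set mark on a check piece

ROBOT

A 6-joint arm with a two-finger parallel gripper is mounted at the origin on the work surface. World frame = base frame: x ahead of the robot, y to its left, z up, the work surface at z = 0. Lengths are in m, angles in degrees, forces in N, time in s.
With the tool pointing down it reaches from about 0.375 to 0.9 m from the base axis. Payload 3.1 kg.
Tool frame: the origin (TCP) lies midway between the tips of the shut fingers; the grasp point (between the pads) lies 19 mm behind it; z points along the fingers, y is the line along which they close (so a half turn about z gives the same grasp; the last joint's range is limited). The gripper opens to 87 mm and grips with 3 to 60 N. Pads are 19 mm wide; open, the fingers measure 117 mm over their backs; the gripper's body (75 mm by 190 mm) begins 51 mm behind the grasp point.
Start: joints at [-76.175, 30.224, 82.088, -0, 67.689, -10.227], TCP at [0.255, -0.571, 0.223] pointing down, gripper open.
Joint ranges: [-176.69, 176.69], [-43.24, 126.21], [12.49, 139.97], [-82, 262], [0, 151.66], [-163.58, 163.58]. Speed limits (degrees/s): [159.86, 159.86, 180, 180, 180, 180].

INTERFACE

Orientations are given as a 3x3 rotation matrix whose columns are the frame's x, y, z axes.
In Python, from rig import read_state, capture, camera_info, hand_in gives the robot as it stands.
- The arm moves only by the tool drive_tool, never from a script. Its argument "motion" is a list of rows, each a list of 2 entries, a list of its own where there are three numbers: the shift along the tool's x, y, z in mm, then the turn, a rotation vector about the tool's x, y, z in rad. A call has 1 to 5 rows; each row shifts and turns the commanded pose from where the row before left it, along the tool's axes as they then stand; what a row does not reach is not made up. A row lasts 1/10 s, in which the tool goes at most 50 mm and 8.59 degrees, less where a joint would pass 70% of its speed; a pose out of reach is approached as far as the arm can. A call is refused whole if a number of a shift passes 50 or a number of a turn 0.15, either way. A call with a gripper value outside its range is refused whole. "gripper" is the opening, from 0 (shut) to 1 (fully open), set as the call begins (left out, the last holds). The fingers move at their own pace and stop on an object; the grip force is fixed at half the most. Time passes only in rows, so rows that do not move let the fingers close. It gives the time, the measured TCP pose, the force, the opening and the grip force at its end, in the units of the state.
- read_state(): the state, without advancing time (a new reading comes with each control period).
- capture(name): name is "side" or "top" or "wrist"; returns the picture (384x512x3 uint8, red, green, blue); there is no depth.
- camera_info(name): a dict with "fovy" (degrees; the focal length in pixels is half the picture's height over the tangent of half this angle, whatever the lens; pixels are square), "cx", "cy" (the principal point, pixels), "xyz" and "orientation" of the camera in the world; the wrist camera has in their place "T_tool_cam" (4x4, takes a point from camera to tool coordinates, whose origin is the TCP and whose axes are the flange's). Camera axes: x right, y down, z forward; pixel columns grow to the right and rows downward; lengths in m; the calibration is good to about 2 mm. The wrist camera is an equidistant fisheye: a pixel r from the principal point sees the ray r / f radians off the axis. A picture is of the moment at which its call begins: read the wrist's pose just before it. camera_info takes no time and is no camera call.
- hand_in(): hands the job in; it is judged then, once.
The state is a dict: "time_s": time; "joint_positions": joint angles; "qvel": joint speeds; "tau": joint torques, N m; "position": TCP position; "tcp_rot": TCP orientation; "force": force on the tool from outside, world axes, zero at the start; "moment": the same for the moment, N m; "opening": opening from 0.0 (shut) to 1.0 (fully open); "grasp_force": force on a finger pad.
Only numpy, scipy, OpenCV 4.12 (cv2) and the standard library are available. Lean on these libraries where they do the work, as an engineer would, in place of code of your own. Each camera call takes 0.05 s, during which the arm holds its last target. There are 200 camera calls.

TASK

Check the bench force tester: stand the brass check piece upright in the channel between the two blue jaws, set down gently, then turn the black knob clockwise so that the jaw squeezes the piece and the needle swings onto the red mark on the dial. Creep up on the mark and do not let the needle run past it; let go with the needle resting over the mark, and do not shift the mark or the things standing around.

Things in the scene. Friction and masses are not known exactly. Their poses are not given: they have to be found in the camera images.
- tester: cream bench force tester, fixed, 130 x 295 mm, deck 20 mm above the bench. Origin: on the bench below the channel's middle; y: squeezing direction, from knob end to dial end; z up. On the deck, 36 mm high: knob housing (y -125 to -45 mm, 75 mm wide) and spring housing with the dial on top (y 45 to 155 mm, 118 mm wide). The knob drives the jaw to +y, squeezing the piece on the sprung anvil
- channel: channel on the tester's deck: steel strip 56 mm long (along tester y) between two round brass guide rods of 8 mm diameter lying along y, tops 8 mm above the deck, 26.4 mm clear between them: the 24 mm piece has 1.2 mm to spare on each side. Origin: middle of its floor. It rides on stiff springs: pressed down with over 3 N it gives 1 mm per 3 N, to a hard stop at 4 mm
- channel_mid (a point): middle of the channel's floor (on the deck, 20 mm above the bench), axes as the tester; the place to stand the piece
- piece: brass check piece, an upright round bar of 24 mm diameter and 50 mm height with a slightly chamfered foot, about 0.17 kg. Origin: centre of its underside, z up. Starts standing on the green mat
- mat: green mat 110 x 90 x 3 mm, fixed on the bench; origin at the centre of its underside
- jaw_face (a point): top middle of the moving jaw's blue pad (18 mm wide, 36 mm high, top 40 mm above the deck), on the face that meets the piece. At the start 16 to 19 mm from the channel's middle on the -y side (the pad's protrusion varies). Advances in +y by some 6 to 8 mm per radian of the knob, and moves only with it
- anvil_face (a point): top middle of the sprung anvil's blue pad (size as the jaw's), on the face that meets the piece; 16 mm from the channel's middle on the +y side at rest, so the opening at the start is 32 to 35 mm. Yields to +y about 1 mm per newton after a preload of 2 N (at most 14 mm)
- knob_grip (a point): black knob on the knob housing, vertical axis 85 mm from the channel's middle towards tester -y: a 48 mm disc, on it a bar grip 44 mm long, 14 mm wide, 30 mm high. The point lies on the axis, 89 mm above the bench, 9 mm below the bar's top and 21 mm above the disc; x runs along the bar (white line on its -x half)
- knob (a joint): angle of the knob, 0 at the start, growing clockwise seen from above (tightening), up to 4.4 rad. It turns stiffly (about 0.15 Nm, up to 0.3 Nm when loaded) and stays where it is left. The needle stirs only after 1 to 1.7 rad or so, when jaw, piece and anvil meet; from then on it turns some 0.6 to 0.8 rad per radian of the knob
- needle_tip (a point): point on the dial's black needle, 46 mm from the dial's centre (dial faces up, 108 mm wide, centre 100 mm from the channel's middle towards tester +y; needle 63 mm above the bench). Unloaded it points 0.7 rad counter-clockwise of tester +x; it swings clockwise seen from above, 0.1 rad for each mm the anvil yields
- mark_tip (a point): middle of the red mark on the dial, 46 mm from its centre: a flag 20 mm long, 10 mm wide, on a thin arm, 0.5 to 1.1 rad clockwise of the needle's rest. x: radially outward; y: counter-clockwise, so the unloaded needle lies on its +y side and one that has run past on its -y side. The needle passes above it without touching
- tape: bystander: brown roll of tape, 84 mm across, 48 mm high, standing on its flat; leave alone
- reagent: bystander: amber reagent bottle, 60 mm across, 140 mm high; leave alone
- slides: bystander: blue box of slides, 85 x 50 x 32 mm; leave alone
- jaw_pad: the moving jaw's blue pad as a whole; its origin coincides with the channel's middle in x and z and moves along tester y with the jaw; use jaw_face for its face
- anvil: the sprung anvil as a whole; its origin is the channel's middle at rest and moves with it; use anvil_face for its face
There are look-alikes about, which are no part of the job. Of the things like the piece, leave any that is pink or turquoise; of the rest the smaller one is meant.

How it is judged:
By the outcome, as a careful person would: the job done as asked, in the order asked, and still so for the second after the job is handed in, with the robot touching nothing.
It also fails if it takes over 58 s, if anything falls off the work surface, if the arm or the gripper's body presses on something with over 40 N, if the wrist force passes 120 N, or if a joint passes its speed limit or range.

## Working session

There is one attempt and no reset: what is moved stays moved. The work goes in short steps, Python scripts to look and compute and a tool call to move; the robot and the scene stay as the last step left them, time stands still between calls to the robot, and variables do not carry over. Pictures are saved under pics/ and viewed, at most 10 in all, crops included, and the job is handed in when it is done.

Besides the shell and the picture viewer there is one more tool, called after "Request:" as name([rows], argument=value, ...), one row to a line, values as JSON. drive_tool: Moves the arm, as the interface text tells. Its arguments: {"type":"object","properties":{"motion":{"type":"array","items":{"type":"array"}},"gripper":{"type":"number"}},"required":["motion"]}

```bash
mkdir -p pics; python3 - <<'E'
from rig import *
import cv2,numpy as np
s=read_state();print(s['time_s'],s['position'],np.round(s['tcp_rot'],3).tolist(),s['opening'])
for n in("top","side","wrist"):
    i=camera_info(n);print(n,{k:(np.round(v,4).tolist() if not isinstance(v,str) else v) for k,v in i.items()})
a=capture("top");b=capture("side")
cv2.imwrite("pics/top0.png",cv2.resize(a[:,:,::-1],(800,600),interpolation=cv2.INTER_CUBIC));cv2.imwrite("pics/top_raw.png",a[:,:,::-1]);cv2.imwrite("pics/side0.png",b[:,:,::-1])
E
```

```text
0.0 [ 0.25457877 -0.56999795  0.22159495] [[0.913, 0.408, -0.001], [0.408, -0.913, 0.002], [0.0, -0.002, -1.0]] 1.0015343721293755
top {'fovy': 42.9079, 'cx': 262.1712, 'cy': 193.6124, 'xyz': [0.5116, -0.0164, 1.5268], 'orientation': [[0.0218, -0.9972, 0.0712], [-0.9996, -0.0204, 0.0204], [-0.0189, -0.0716, -0.9973]]}
side {'fovy': 46.856, 'cx': 248.7963, 'cy': 190.4111, 'xyz': [0.3783, -1.1397, 0.8314], 'orientation': [[0.9793, -0.1232, 0.1606], [-0.2017, -0.5263, 0.826], [-0.0172, -0.8413, -0.5403]]}
wrist {'fovy': 65.7065, 'cx': 258.3657, 'cy': 190.3654, 'T_tool_cam': [[-0.0019, -0.9576, -0.2882, 0.0788], [1.0, -0.0015, -0.0016, 0.0009], [0.0011, -0.2882, 0.9576, -0.1623], [0.0, 0.0, 0.0, 1.0]]}
```

View pics/top0.png

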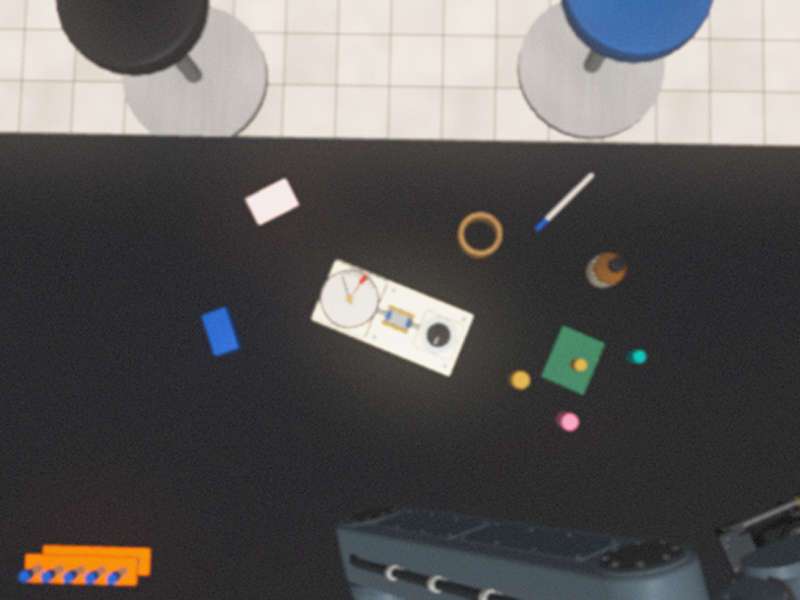

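Candidates in the 800x600 top view: brass on the mat (581,365), a larger brass one (520,380), pink (569,421) and turquoise (639,356). I choose the brass one on the green mat. The tester's knob is at (438,335) and its dial at (350,299), with the mark at (363,280).

```bash
cat > h.py <<'E'
from rig import *
import cv2,numpy as np
def ray(n,u,v,st=None):
    i=camera_info(n);f=192/np.tan(np.radians(i['fovy'])/2)
    x,y=u-i['cx'],v-i['cy']
    if n!='wrist':
        R=np.array(i['orientation']);return np.array(i['xyz']),R@np.array([x/f,y/f,1])
    r=np.hypot(x,y);t=r/f;d=np.array([x/r*np.sin(t),y/r*np.sin(t),np.cos(t)])
    T=np.array(i['T_tool_cam']);R=np.array(st['tcp_rot']);p=np.array(st['position'])
    return p+R@T[:3,3],R@T[:3,:3]@d
def at(n,u,v,z,st=None):
    o,d=ray(n,u,v,st);return o+d*(z-o[2])/d[2]
def pix(n,P,st=None):
    i=camera_info(n);f=192/np.tan(np.radians(i['fovy'])/2);P=np.asarray(P,float)
    if n!='wrist': c=np.array(i['orientation']).T@(P-i['xyz']);return f*c[0]/c[2]+i['cx'],f*c[1]/c[2]+i['cy']
    T=np.array(i['T_tool_cam']);R=np.array(st['tcp_rot']);q=R.T@(P-st['position']);c=T[:3,:3].T@(q-T[:3,3])
    h=np.hypot(c[0],c[1]);r=f*np.arctan2(h,c[2]);return r*c[0]/h+i['cx'],r*c[1]/h+i['cy']
def save(a,name,k=1.5,box=None):
    if box: a=a[box[1]:box[3],box[0]:box[2]]
    cv2.imwrite("pics/"+name,cv2.resize(a[:,:,::-1],None,fx=k,fy=k,interpolation=cv2.INTER_CUBIC))
E
python3 - <<'E'
from h import *
s=1.5625
for nm,u,v,z in [("piece",581,364,.053),("big",520,379,.05),("knob",438,334,.098),("dial",350,299,.063),("chan",398,319,.03),("mark",363,280,.06)]:
    p=at("top",u/s,v/s,z);print(nm,p.round(4),np.round(pix("side",p)))
a=cv2.imread("pics/top_raw.png")[:,:,::-1];t=a[210:285,315:420]
b=cv2.imread("pics/side0.png")[:,:,::-1]
u,v=map(int,pix("side",at("top",560/s,375/s,.03)));b=b[v-45:v+45,u-70:u+70]
f=lambda x:cv2.resize(x,(560,int(560*x.shape[0]/x.shape[1])),interpolation=cv2.INTER_CUBIC)
save(np.vstack([f(t),f(b)])[:800],"crop1.png",.75)
E
```

```text
piece [ 0.5055 -0.3173  0.053 ] [238. 272.]
big [ 0.4742 -0.2014  0.05  ] [219. 246.]
knob [ 0.5557 -0.0415  0.098 ] [237. 196.]
dial [0.6206 0.1286 0.063 ] [247. 175.]
chan [0.5856 0.0364 0.03  ] [243. 200.]
mark [0.6582 0.1047 0.06  ] [260. 178.]
```

View pics/crop1.png

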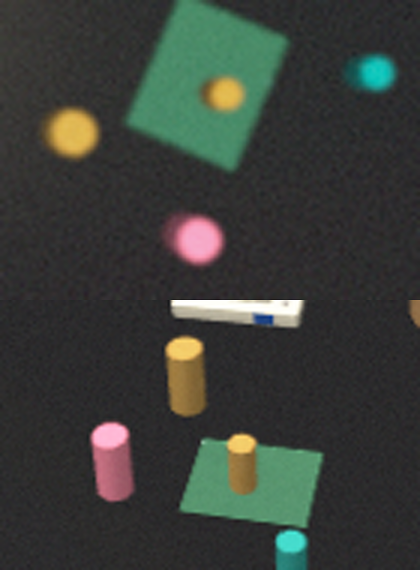

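The chosen piece, the slim brass bar on the mat, is the smaller of the two brass ones. I'm going above it.

Request:
drive_tool([
  [[42,-16,0],[0,0,0]],
  [[42,-16,0],[0,0,0]],
  [[42,-16,0],[0,0,0]],
  [[42,-16,0],[0,0,0]],
  [[42,-16,0],[0,0,0]],
], gripper=1)

```text
time_s: 0.6
position: [0.4147, -0.4105, 0.2221]
tcp_rot: [[0.913, 0.407, -0.0], [0.407, -0.913, 0.001], [-0.0, -0.001, -1.0]]
force: [-0.2, -0.9, -0.5]
opening: 0.994
grasp_force: 0.0
```

Request:
drive_tool([
  [[42,-16,0],[0,0,0]],
  [[42,-16,0],[0,0,0]],
  [[37,-16,0],[0,0,0]],
  [[0,0,25],[0,0,-0.13]],
  [[0,0,25],[0,0,-0.13]],
])

```text
time_s: 1.1
position: [0.5063, -0.3176, 0.1725]
tcp_rot: [[0.772, 0.635, 0.001], [0.635, -0.772, -0.001], [0.0, 0.002, -1.0]]
force: [-0.1, -0.4, -0.6]
opening: 1.001
grasp_force: 0.0
```

Request:
drive_tool([
  [[0,0,0],[0,0,-0.14]],
  [[0,0,0],[0,0,-0.14]],
  [[0,0,0],[0,0,-0.14]],
  [[0,0,0],[0,0,-0.105]],
  [[0,0,0],[0,0,0]],
])

```text
time_s: 1.6
position: [0.5046, -0.3186, 0.1721]
tcp_rot: [[0.358, 0.934, -0.001], [0.934, -0.358, 0.001], [0.0, -0.001, -1.0]]
force: [-0.1, -0.2, -0.1]
opening: 1.004
grasp_force: 0.0
```

```bash
python3 - <<'E'
from h import *
s=read_state();print(s['time_s'],s['position'],np.round(s['tcp_rot'],3).tolist(),np.round(s['joint_positions'],1))
a=capture("wrist");save(a,"w1.png",1.5);print(pix("wrist",[.5055,-.3173,.053],s))
E
```

```text
1.6 [ 0.50458103 -0.318622    0.17206435] [[0.358, 0.934, -0.001], [0.934, -0.358, 0.001], [0.0, -0.001, -1.0]] [-43.   31.6  89.1  -0.   59.4 -22. ]
(np.float64(258.99217428334936), np.float64(182.9033168083081))
```

View pics/w1.png

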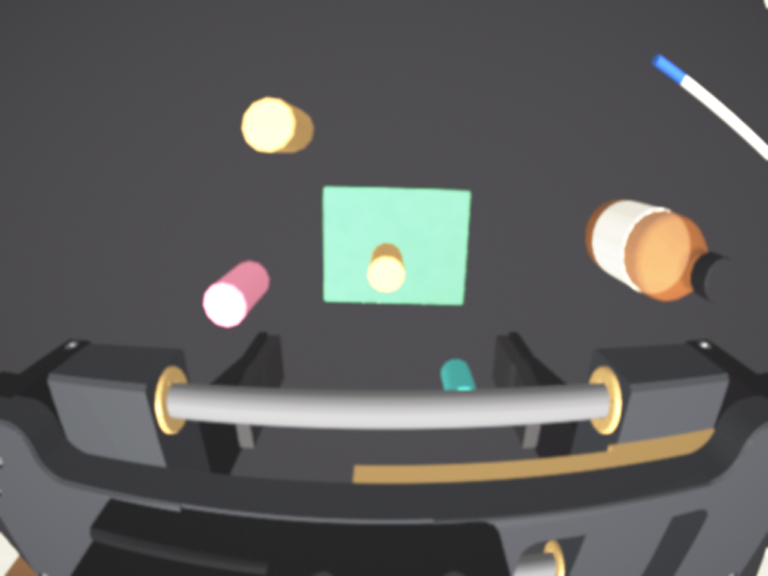

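The piece's top is at (386,274) in the 1.5x picture, just under the gripper. Pink, turquoise and the bottle are clear of the fingers.

```bash
python3 - <<'E'
from h import *
s=read_state();p=at("wrist",386/1.5,273.5/1.5,.053,s);print(p,(np.array(s['tcp_rot']).T@(p-s['position'])*1000).round(1))
E
```

```text
[ 0.50425741 -0.31629132  0.053     ] [  2.1  -1.1 119.2]
```

Request:
drive_tool([
  [[1,-0.5,40],[0,0,0]],
  [[1,-0.5,40],[0,0,0]],
  [[0,0,40],[0,0,0]],
  [[0,0,30],[0,0,0]],
  [[0,0,0],[0,0,0]],
])

```text
time_s: 2.15
position: [0.5019, -0.3143, 0.0184]
tcp_rot: [[0.36, 0.933, -0.007], [0.933, -0.36, 0.006], [0.004, -0.009, -1.0]]
force: [-0.3, -0.6, -0.0]
opening: 1.001
grasp_force: 0.0
```

Request:
drive_tool([
  [[0,0,0],[0,0,0]],
  [[0,0,0],[0,0,0]],
  [[0,0,0],[0,0,0]],
  [[0,0,0],[0,0,0]],
  [[0,0,0],[0,0,0]],
], gripper=0)

```text
time_s: 2.65
position: [0.5051, -0.3171, 0.0237]
tcp_rot: [[0.358, 0.934, 0.001], [0.934, -0.358, -0.001], [-0.001, 0.002, -1.0]]
force: [0.1, -0.0, -0.6]
opening: 0.634
grasp_force: 0.0
```

Request:
drive_tool([
  [[0,0,0],[0,0,0]],
  [[0,0,0],[0,0,0]],
  [[0,0,0],[0,0,0]],
  [[0,0,0],[0,0,0]],
  [[0,0,0],[0,0,0]],
])

```text
time_s: 3.15
position: [0.5045, -0.3166, 0.0225]
tcp_rot: [[0.358, 0.934, -0.0], [0.934, -0.358, 0.0], [0.0, -0.0, -1.0]]
force: [0.9, 0.9, -0.4]
opening: 0.265
grasp_force: 29.9
```

Request:
drive_tool([
  [[0,0,-20],[0,0,0]],
  [[0,0,-40],[0,0,0]],
  [[0,0,-40],[0,0,0]],
  [[0,0,-37],[0,0,0]],
  [[30,-5,0],[0,0,0]],
])

```text
time_s: 3.65
position: [0.5142, -0.2928, 0.1651]
tcp_rot: [[0.361, 0.932, 0.011], [0.932, -0.361, -0.011], [-0.006, 0.014, -1.0]]
force: [1.5, -0.2, -1.2]
opening: 0.269
grasp_force: 29.9
```

Request:
drive_tool([
  [[45,-10,0],[0,0,0]],
  [[45,-10,0],[0,0,0]],
  [[45,-10,0],[0,0,0]],
  [[45,-10,0],[0,0,0]],
  [[45,-5,0],[0,0,0]],
])

```text
time_s: 4.15
position: [0.5481, -0.0585, 0.1591]
tcp_rot: [[0.358, 0.934, -0.002], [0.934, -0.358, 0.001], [-0.0, -0.002, -1.0]]
force: [1.2, -0.2, -1.3]
opening: 0.266
grasp_force: 29.9
```

Request:
drive_tool([
  [[25,-1,0],[0,0,0]],
  [[10,0,0],[0,0,0]],
  [[0,0,0],[0,0,0]],
  [[0,0,0],[0,0,0]],
  [[0,0,0],[0,0,0]],
])

```text
time_s: 4.65
position: [0.5605, -0.0291, 0.1594]
tcp_rot: [[0.36, 0.933, -0.001], [0.933, -0.36, -0.0], [-0.0, -0.0, -1.0]]
force: [-0.2, -0.4, -1.7]
opening: 0.265
grasp_force: 29.9
```

```bash
python3 - <<'E'
from h import *
s=read_state();print(s['time_s'],s['position'],np.round(s['tcp_rot'],3).tolist(),np.round(s['joint_positions'],1),s['opening'])
a=capture("wrist");save(a,"w2.png",1.5);cv2.imwrite("pics/w2raw.png",a[:,:,::-1]);np.save("w2.npy",[*s['position'],*np.ravel(s['tcp_rot'])])
for P in([.5855,.0367,.02],[.5557,-.0415,.098],[.6206,.1286,.063]):print(np.array(pix("wrist",P,s))*1.5)
E
```

```text
4.65 [ 0.56047232 -0.02912646  0.15938008] [[0.36, 0.933, -0.001], [0.933, -0.36, -0.0], [-0.0, -0.0, -1.0]] [-14.4  30.1  94.9  -0.   55.    6.7] 0.2649061376362068
[387.16014221 167.09134113]
[387.71444683 328.75193163]
[386.15427945   5.36104664]
```

View pics/w2.png

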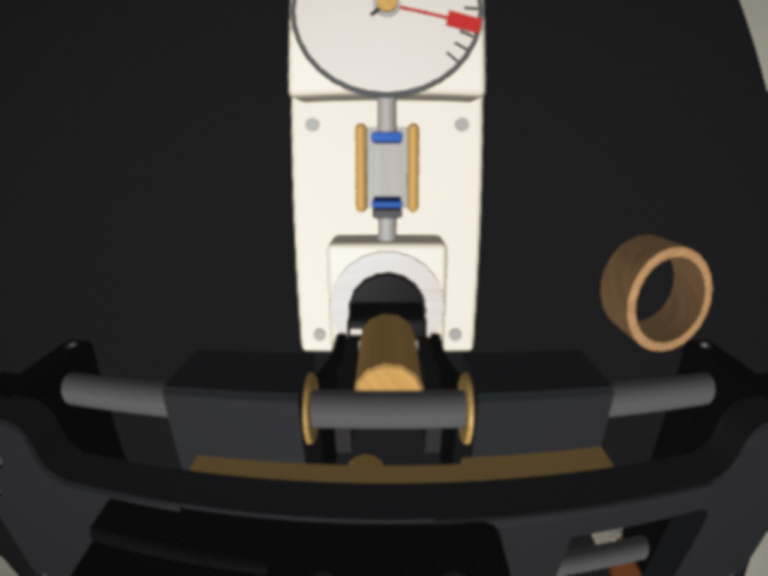

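The view shows the channel between its rods (361 and 413, rows 124–212) with its middle near (387,168). The jaws are at rows 137 and 204. The mark is at (463,21), the dial's centre at (387,5), and the held piece at (389,350).

```bash
python3 - <<'E'
from h import *
v=np.load("w2.npy");s={'position':v[:3],'tcp_rot':v[3:].reshape(3,3)}
a=cv2.imread("pics/w2raw.png")
h=cv2.cvtColor(a,cv2.COLOR_BGR2HSV);m=((h[:,:,0]>10)&(h[:,:,0]<28)&(h[:,:,1]>110)&(h[:,:,2]>60)).astype(np.uint8)
n,l,st,c=cv2.connectedComponentsWithStats(m)
T=lambda u,v,z:(np.array(s['tcp_rot']).T@(at("wrist",u,v,z,s)-s['position'])*1000).round(1)
for k in range(1,n):
    if st[k,4]>60:
        x,y,w,hh,A=st[k];print(st[k],c[k].round(1))
        if A<1000 and y<150: print("  rod c",T(*c[k],.024),'ends',T(c[k][0],y,.024),T(c[k][0],y+hh,.024))
# piece edges per row, blue pads
for r in range(215,262,6):
    x=np.where(m[r,225:300])[0]+225
    if len(x):print(r,x.min(),x.max(),(x.min()+x.max())/2)
b=((h[:,:,0]>100)&(h[:,:,0]<130)&(h[:,:,1]>120)).astype(np.uint8);n,l,st,c=cv2.connectedComponentsWithStats(b)
for k in range(1,n):
    if st[k,4]>30:print("blue",st[k],c[k].round(1),T(*c[k],.06))
for z in(.1594-.0195,.1594+.0305):
    P=np.array([0.56047,-.02913,z]);print(pix("wrist",P,s))
E
```

```text
[252   0  12   7  74] [257.4   2.7]
  rod c [183.5  -0.8 135.3] ends [186.5  -0.8 135.3] [178.7  -0.8 135.3]
[238  83   6  57 321] [240.4 112.2]
  rod c [ 70.  -17.8 135.4] ends [ 99.2 -17.6 135.3] [ 41.9 -18.1 135.4]
[272  83   7  57 304] [274.9 111.5]
  rod c [ 70.5  16.4 135.3] ends [ 99.1  16.3 135.3] [ 41.8  16.5 135.4]
[ 401  158   74   76 3611] [438.  194.6]
[ 236  210   47   51 1880] [258.3 237.9]
[201 249  11  48 304] [205.  272.6]
[305 249  12  48 316] [311.4 272.3]
[ 128  298  280   24 3514] [275.5 311.9]
[406 375  21   9 138] [416.6 379.9]
215 245 271 258.0
221 243 274 258.5
227 241 275 258.0
233 240 276 258.0
239 239 278 258.5
245 238 279 258.5
251 237 280 258.5
257 236 282 259.0
blue [248  88  19   7 108] [257.6  91.4] [89.2 -0.6 99.3]
blue [249 132  18   7 118] [257.5 135.1] [50.6 -0.8 99.4]
(np.float64(258.3721623841529), np.float64(224.6001832145166))
(np.float64(258.2251148091381), np.float64(263.10046677901016))
```

Request:
drive_tool([
  [[30,0,0],[0,0,0]],
  [[30,-0.7,0],[0,0,0]],
  [[10,0,0],[0,0,0]],
  [[0,0,30],[0,0,0]],
  [[0,0,30],[0,0,0]],
])

```text
time_s: 5.2
position: [0.5863, 0.0371, 0.0999]
tcp_rot: [[0.358, 0.934, 0.003], [0.934, -0.358, -0.001], [0.0, 0.003, -1.0]]
force: [0.2, -0.6, -2.2]
opening: 0.266
grasp_force: 29.9
```

Request:
drive_tool([
  [[0,0,10],[0,0,0]],
  [[0,0,0],[0,0,0]],
  [[0,0,0],[0,0,0]],
  [[0,0,0],[0,0,0]],
  [[0,0,0],[0,0,0]],
])

```text
time_s: 5.7
position: [0.5862, 0.0377, 0.0909]
tcp_rot: [[0.358, 0.934, 0.003], [0.934, -0.358, -0.0], [0.001, 0.003, -1.0]]
force: [-1.0, -0.4, -1.8]
opening: 0.268
grasp_force: 29.9
```

```bash
python3 - <<'E'
from h import *
s=read_state();print(s['time_s'],s['position'],np.round(s['tcp_rot'],3).tolist(),np.round(s['joint_positions'],1),s['opening'])
a=capture("wrist");save(a,"w3.png",3,(140,100,390,290));cv2.imwrite("pics/w3raw.png",a[:,:,::-1]);np.save("w3.npy",[*s['position'],*np.ravel(s['tcp_rot'])])
E
```

```text
5.7 [0.58617531 0.03768539 0.09094902] [[0.358, 0.934, 0.003], [0.934, -0.358, -0.0], [0.001, 0.003, -1.0]] [-7.2 37.5 93.9 -0.  48.5 13.8] 0.26752172632103555
```

View pics/w3.png

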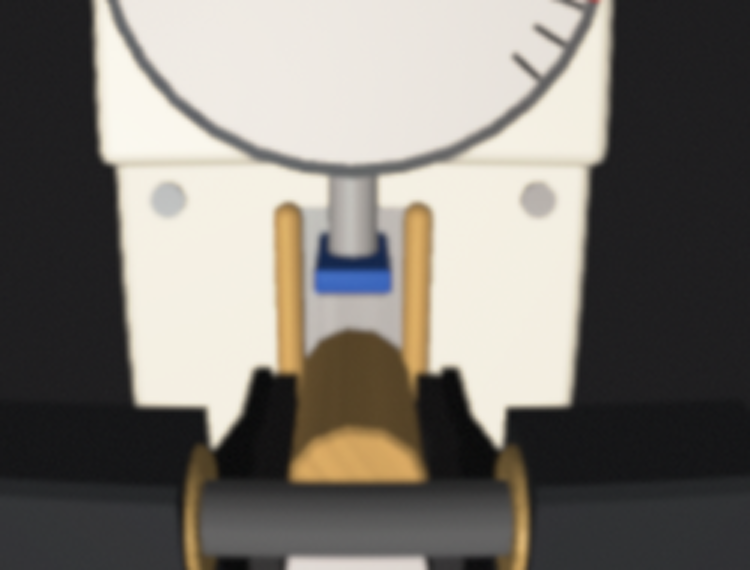

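The held piece's foot, near (354,330) in the crop, lines up with the rods at 288 and 418 (mid 353) and with the anvil pad at 353. The anvil's face edge is at row 293.

```bash
python3 - <<'E'
from h import *
v=np.load("w3.npy");s={'position':v[:3],'tcp_rot':v[3:].reshape(3,3)}
T=lambda u,v,z:(np.array(s['tcp_rot']).T@(at("wrist",u/3+140,v/3+100,z,s)-s['position'])*1000).round(1)
print(T(353,293,.06),T(288,290,.024),T(418,290,.024),"foot back",T(354,331,.0714),"top",T(358.5,430,.1214),T(290,480,.1214),T(427,480,.1214))
E
```

```text
[15.1 -0.5 31. ] [  4.2 -18.2  66.9] [ 4.1 17.  67. ] foot back [10.1 -0.2 19.6] top [ 11.4   0.6 -30.4] [  1.7 -11.  -30.5] [  1.7  12.3 -30.4]
```

Request:
drive_tool([
  [[-0.5,0,14],[0,0,0]],
  [[0,0,14],[0,0,0]],
  [[0,0,10],[0,0,0]],
  [[0,0,2],[0,0,0]],
  [[0,0,0],[0,0,0]],
])

```text
time_s: 6.25
position: [0.5843, 0.0376, 0.0484]
tcp_rot: [[0.358, 0.934, -0.002], [0.934, -0.358, 0.0], [-0.001, -0.002, -1.0]]
force: [0.3, 0.5, -1.9]
opening: 0.267
grasp_force: 29.9
```

Request:
drive_tool([
  [[0,0,2],[0,0,0]],
  [[0,0,2],[0,0,0]],
  [[0,0,1],[0,0,0]],
  [[0,0,0],[0,0,0]],
  [[0,0,0],[0,0,0]],
])

```text
time_s: 6.75
position: [0.5851, 0.0375, 0.0447]
tcp_rot: [[0.358, 0.934, 0.0], [0.934, -0.358, -0.0], [0.0, 0.0, -1.0]]
force: [0.2, -0.7, -1.7]
opening: 0.265
grasp_force: 29.9
```

Request:
drive_tool([
  [[0,0,1.5],[0,0,0]],
  [[0,0,1.5],[0,0,0]],
  [[0,0,1],[0,0,0]],
  [[0,0,0],[0,0,0]],
  [[0,0,0],[0,0,0]],
])

```text
time_s: 7.25
position: [0.585, 0.0375, 0.0405]
tcp_rot: [[0.358, 0.934, -0.0], [0.934, -0.358, 0.0], [-0.0, -0.0, -1.0]]
force: [-0.3, 0.6, -1.7]
opening: 0.27
grasp_force: 29.9
```

Request:
drive_tool([
  [[0,0,0.5],[0,0,0]],
  [[0,0,0.3],[0,0,0]],
  [[0,0,0],[0,0,0]],
  [[0,0,0],[0,0,0]],
  [[0,0,0],[0,0,0]],
])

```text
time_s: 7.75
position: [0.585, 0.0375, 0.0398]
tcp_rot: [[0.358, 0.934, 0.0], [0.934, -0.358, -0.0], [0.0, 0.0, -1.0]]
force: [-0.3, 0.1, -2.2]
opening: 0.263
grasp_force: 29.9
```

Request:
drive_tool([
  [[0,0,0.3],[0,0,0]],
  [[0,0,0.3],[0,0,0]],
  [[0,0,0],[0,0,0]],
  [[0,0,0],[0,0,0]],
  [[0,0,0],[0,0,0]],
])

```text
time_s: 8.25
position: [0.5851, 0.0375, 0.0394]
tcp_rot: [[0.358, 0.934, 0.0], [0.934, -0.358, -0.0], [0.0, 0.0, -1.0]]
force: [-0.5, -0.8, 2.7]
opening: 0.265
grasp_force: 29.9
```

It's in contact with a gentle force, so I release and retreat upward.

Request:
drive_tool([
  [[0,0,0],[0,0,0]],
  [[0,0,0],[0,0,0]],
  [[0,0,0],[0,0,0]],
  [[0,0,0],[0,0,0]],
  [[0,0,0],[0,0,0]],
], gripper=0.6)

```text
time_s: 8.75
position: [0.5851, 0.0375, 0.0391]
tcp_rot: [[0.358, 0.934, 0.0], [0.934, -0.358, -0.0], [-0.0, 0.0, -1.0]]
force: [-1.1, -0.8, 0.3]
opening: 0.573
grasp_force: 0.0
```

Request:
drive_tool([
  [[0,0,-10],[0,0,0]],
  [[0,0,-30],[0,0,0]],
  [[0,0,-40],[0,0,0]],
  [[-25,0,-40],[0,0,0]],
  [[-25,0,0],[0,0,0]],
])

```text
time_s: 9.25
position: [0.5712, -0.0098, 0.1655]
tcp_rot: [[0.356, 0.934, 0.013], [0.935, -0.356, -0.003], [0.002, 0.013, -1.0]]
force: [0.6, -0.4, -0.6]
opening: 0.598
grasp_force: 0.0
```

Request:
drive_tool([
  [[-40,0,0],[0,0,0]],
  [[-40,0,0],[0,0,0]],
  [[-10,0,0],[0,0,0]],
  [[0,0,0],[0,0,0]],
  [[0,0,0],[0,0,0]],
])

```text
time_s: 9.75
position: [0.5352, -0.0927, 0.1595]
tcp_rot: [[0.358, 0.934, 0.001], [0.934, -0.358, 0.0], [0.001, 0.0, -1.0]]
force: [-0.6, -0.9, -0.0]
opening: 0.601
grasp_force: 0.0
```

```bash
python3 - <<'E'
from h import *
s=read_state();print(s['time_s'],s['position'],np.round(s['tcp_rot'],3).tolist(),np.round(s['joint_positions'],1),s['opening'])
a=capture("wrist");save(a,"w4.png",1.5);cv2.imwrite("pics/w4raw.png",a[:,:,::-1]);np.save("w4.npy",[*s['position'],*np.ravel(s['tcp_rot'])])
E
```

```text
9.75 [ 0.53516402 -0.09267918  0.15948436] [[0.358, 0.934, 0.001], [0.934, -0.358, 0.0], [0.001, 0.0, -1.0]] [-21.6  28.9  97.5   0.   53.6  -0.7] 0.6010518470848455
```

View pics/w4.png

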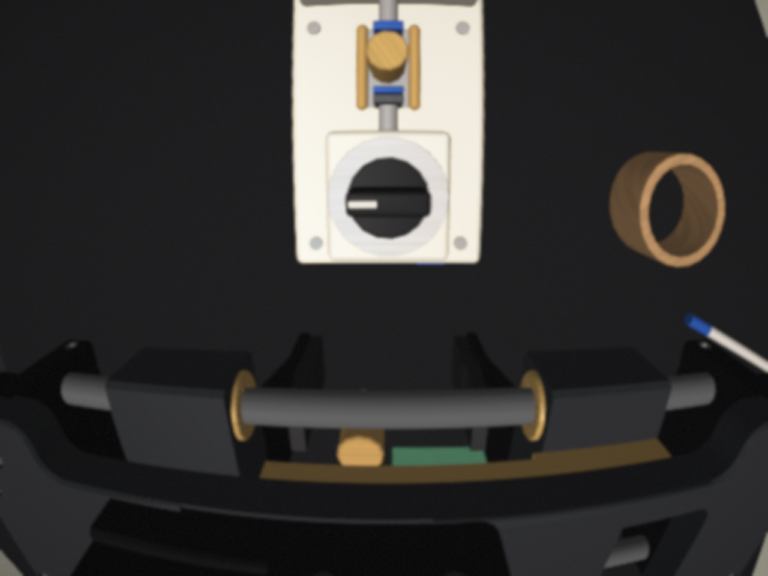

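The piece stands upright in the channel at (387,52). The knob's bar lies along the tester's x, centred at (388,204), with its white end on the left. I need a 90° tool turn so the fingers close across the bar.

```bash
python3 - <<'E'
from h import *
v=np.load("w4.npy");s={'position':v[:3],'tcp_rot':v[3:].reshape(3,3)}
T=lambda u,v,z:(np.array(s['tcp_rot']).T@(at("wrist",u/1.5,v/1.5,z,s)-s['position'])*1000).round(1)
print("bar",T(388.5,204,.098),T(346,204,.098),T(431,204,.098),"disc",T(388,238,.068),T(388,158,.068))
v=np.load("w2.npy");s={'position':v[:3],'tcp_rot':v[3:].reshape(3,3)}
a=cv2.imread("pics/w2raw.png").astype(int);r=(a[:,:,2]-a[:,:,1]>70)&(a[:,:,2]-a[:,:,0]>70);r[:, :280]=0;r[30:]=0
ys,xs=np.nonzero(r);sel=xs>296;m=at("wrist",xs[sel].mean(),ys[sel].mean(),.061,s)
c=at("wrist",386.5/1.5,4/1.5,.063,s)
ang=lambda d:np.arctan2(d[1],d[0])
print("mark",m,"centre",c,"mark angle in tester",ang(m-c)-np.radians(-20.9),np.hypot(*(m-c)[:2]))
c2=np.array([.5862,.0373,.063])+.1*np.array([.357,.934,0]);print(c2,ang(m-c2)-np.radians(-20.9),np.hypot(*(m-c2)[:2]))
E
```

```text
bar [53.9  0.5 61.5] [ 54.  -20.9  61.5] [54.  21.9 61.5] disc [30.8  0.2 91.5] [76.9  0.3 91.5]
mark [0.6595143  0.10488024 0.061     ] centre [0.62110402 0.12935537 0.063     ] mark angle in tester -0.20255238203143677 0.04554537383209185
[0.6219 0.1307 0.063 ] -0.23678987653138273 0.04562340801431137
```

Request:
drive_tool([
  [[0,0,0],[0,0,-0.14]],
  [[0,0,0],[0,0,-0.14]],
  [[0,0,0],[0,0,-0.14]],
  [[0,0,0],[0,0,-0.14]],
  [[0,0,0],[0,0,-0.14]],
])

```text
time_s: 10.3
position: [0.5354, -0.0915, 0.1591]
tcp_rot: [[-0.336, 0.942, -0.0], [0.942, 0.336, 0.0], [0.0, 0.0, -1.0]]
force: [-0.4, -0.2, -0.5]
opening: 0.6
grasp_force: 0.0
```

Request:
drive_tool([
  [[0,0,0],[0,0,-0.14]],
  [[0,0,0],[0,0,-0.14]],
  [[0,0,0],[0,0,-0.14]],
  [[0,0,0],[0,0,-0.14]],
  [[0,0,0],[0,0,-0.14]],
])

```text
time_s: 10.8
position: [0.5354, -0.0915, 0.1591]
tcp_rot: [[-0.863, 0.504, -0.0], [0.504, 0.863, 0.0], [0.0, 0.0, -1.0]]
force: [0.0, 0.8, -0.6]
opening: 0.601
grasp_force: 0.0
```

Request:
drive_tool([
  [[0,0,0],[0,0,-0.1]],
  [[0,0,0],[0,0,-0.07]],
  [[0,0,0],[0,0,0]],
  [[0,0,0],[0,0,0]],
])

```text
time_s: 11.2
position: [0.5352, -0.0921, 0.1591]
tcp_rot: [[-0.934, 0.358, -0.0], [0.358, 0.934, 0.0], [0.0, 0.0, -1.0]]
force: [0.6, 1.2, -0.8]
opening: 0.599
grasp_force: 0.0
```

Request:
drive_tool([
  [[-0.7,27,0],[0,0,0]],
  [[0,26.4,0],[0,0,0]],
  [[0,0,35],[0,0,0]],
  [[0,0,35],[0,0,0]],
  [[0,0,15],[0,0,0]],
])

```text
time_s: 11.7
position: [0.5532, -0.0422, 0.0716]
tcp_rot: [[-0.933, 0.359, -0.004], [0.359, 0.933, 0.001], [0.004, -0.0, -1.0]]
force: [-0.7, -0.8, -0.0]
opening: 0.597
grasp_force: 0.0
```

Request:
drive_tool([
  [[0,0,0],[0,0,0]],
  [[0,0,0],[0,0,0]],
  [[0,0,0],[0,0,0]],
])

```text
time_s: 12.0
position: [0.5558, -0.0438, 0.0753]
tcp_rot: [[-0.933, 0.359, 0.002], [0.359, 0.933, -0.001], [-0.002, 0.0, -1.0]]
force: [-0.8, 0.9, -0.4]
opening: 0.6
grasp_force: 0.0
```

Request:
drive_tool([
  [[0,0,0],[0,0,0]],
  [[0,0,0],[0,0,0]],
  [[0,0,0],[0,0,0]],
  [[0,0,0],[0,0,0]],
  [[0,0,0],[0,0,0]],
], gripper=0)

```text
time_s: 12.5
position: [0.5547, -0.0437, 0.0743]
tcp_rot: [[-0.933, 0.359, 0.0], [0.359, 0.933, -0.0], [-0.0, 0.0, -1.0]]
force: [0.3, -0.4, 0.1]
opening: 0.227
grasp_force: 0.0
```

Request:
drive_tool([
  [[0,0,0],[0,0,0]],
  [[0,0,0],[0,0,0]],
  [[0,0,0],[0,0,0]],
])

```text
time_s: 12.8
position: [0.5554, -0.0419, 0.0743]
tcp_rot: [[-0.933, 0.36, 0.001], [0.36, 0.933, 0.003], [-0.0, 0.003, -1.0]]
force: [2.4, 5.5, 0.3]
opening: 0.16
grasp_force: 30.0
```

Request:
drive_tool([
  [[0,1.5,0],[0,0,0]],
  [[0,0,0],[0,0,0.08]],
  [[0,0,0],[0,0,0.12]],
  [[0,0,0],[0,0,0.12]],
  [[0,0,0],[0,0,0.12]],
])

```text
time_s: 13.3
position: [0.5553, -0.042, 0.0743]
tcp_rot: [[-0.689, 0.725, 0.0], [0.725, 0.689, 0.0], [0.0, 0.0, -1.0]]
force: [0.0, 1.7, 0.9]
opening: 0.16
grasp_force: 30.0
```

Request:
drive_tool([
  [[0,0,0],[0,0,0.12]],
  [[0,0,0],[0,0,0.12]],
  [[0,0,0],[0,0,0.12]],
  [[0,0,0],[0,0,0.1]],
  [[0,0,0],[0,0,0.1]],
])

```text
time_s: 13.8
position: [0.5551, -0.0421, 0.0743]
tcp_rot: [[-0.199, 0.98, -0.0], [0.98, 0.199, -0.0], [0.0, -0.0, -1.0]]
force: [-0.4, 1.3, 1.4]
opening: 0.156
grasp_force: 30.0
```

Request:
drive_tool([
  [[0,0,0],[0,0,0]],
  [[0,0,0],[0,0,0]],
  [[0,0,0],[0,0,0]],
])

```text
time_s: 14.1
position: [0.5551, -0.0421, 0.0743]
tcp_rot: [[-0.203, 0.979, -0.0], [0.979, 0.203, 0.0], [0.0, -0.0, -1.0]]
force: [-1.2, 1.1, 3.1]
opening: 0.163
grasp_force: 30.0
```

```bash
python3 - <<'E'
from h import *
s=read_state();print(s['time_s'],s['position'],np.round(s['joint_positions'],1),s['force'],s['moment'],s['opening'],s['grasp_force'])
a=capture("top");cv2.imwrite("pics/t5raw.png",a[:,:,::-1]);w=capture("wrist");b=capture("side")
u,v=map(int,pix("top",[.6212,.13,.063]));t=a[v-40:v+40,u-50:u+50]
u,v=map(int,pix("side",[.6212,.13,.063]));q=b[v-40:v+40,u-50:u+50]
f=lambda x:cv2.resize(x,(400,int(400*x.shape[0]/x.shape[1])),interpolation=cv2.INTER_CUBIC)
save(np.hstack([np.vstack([f(t),f(q)])[:600],np.vstack([f(w),np.zeros((300,400,3),np.uint8)])[:600]]),"m5.png",1)
E
```

```text
14.1 [ 0.55505957 -0.04214084  0.07425764] [-15.9  37.4  98.8   0.   43.8 -27.6] [-1.2057643   1.12566838  3.05358564] [ 0.19932675  0.03465868 -0.13021446] 0.16289856049996915 30.000453712418675
```

View pics/m5.png

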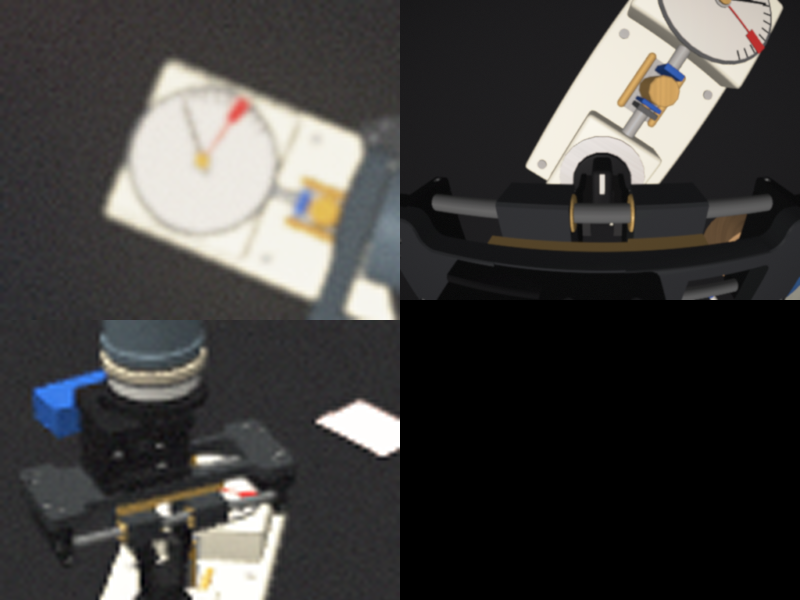

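The top view shows the dial clearly: hub (202,160), needle up-left to (185,105), mark at (238,110). The needle hasn't yet reached the mark. I'll measure the angles by polar resampling of averaged top pictures.

```bash
cat > dial.py <<'E'
from h import *
def dial(n=6,C=np.array([.6212,.13,.063])):
    a=np.mean([capture("top").astype(np.float32) for _ in range(n)],0)
    th=np.arange(-1.6,1.6,.02);R=np.arange(.012,.05,.001)
    A=np.radians(-20.9)+th
    uv=np.array([[pix("top",C+[r*np.cos(t),r*np.sin(t),0]) for r in R] for t in A],np.float32)
    p=cv2.remap(a,uv[...,0],uv[...,1],cv2.INTER_CUBIC)
    br=p.sum(2)/3;red=np.clip(p[...,0]-p[...,1]-15,0,None)
    rm=red[:,R>.034].sum(1);rm[rm<.3*rm.max()]=0
    mk=(th*rm).sum()/rm.sum()
    dk=np.clip(np.median(br,0)-br,0,None);dk[red>25]=0
    d=dk[:,(R>.014)&(R<.040)].sum(1);k=d.argmax();w=slice(max(k-5,0),k+6);e=d[w]-d[w].min()
    nd=(th[w]*e).sum()/e.sum()
    return nd,mk,d
if __name__=="__main__":
    nd,mk,d=dial();s=read_state();y=s['tcp_rot'];print("t",s['time_s'],"needle %.3f mark %.3f gap %.3f"%(nd,mk,nd-mk),"peak/median",d.max()/np.median(d),"yaw",np.arctan2(y[1][1],y[0][1]).round(3),'Mz',np.round(s['moment'][2],3))
E
python3 dial.py
```

```text
Traceback (most recent call last):
  File "dial.py", line 16, in <module>
    nd,mk,d=dial();s=read_state();y=s['tcp_rot'];print("t",s['time_s'],"needle %.3f mark %.3f gap %.3f"%(nd,mk,nd-mk),"peak/median",d.max()/np.median(d),"yaw",np.arctan2(y[1][1],y[0][1]).round(3),'Mz',np.round(s['moment'][2],3))
            ~~~~^^
  File "dial.py", line 6, in dial
    uv=np.array([[pix("top",C+[r*np.cos(t),r*np.sin(t),0]) for r in R] for t in A],np.float32)
                  ~~~^^^^^^^^^^^^^^^^^^^^^^^^^^^^^^^^^^^^^
  File "h.py", line 14, in pix
    i=camera_info(n);f=192/np.tan(np.radians(i['fovy'])/2);P=np.asarray(P,float)
ValueError: time passes only in moves, steps and waits
```

```bash
sed -i '2a import functools\ncamera_info=functools.lru_cache(None)(camera_info)' h.py; python3 dial.py
```

```text
t 14.85 needle 0.726 mark -0.187 gap 0.914 peak/median 206.04726 yaw 0.204 Mz -0.098
```

Request:
drive_tool([
  [[0,0,0],[0,0,0.1]],
  [[0,0,0],[0,0,0.1]],
  [[0,0,0],[0,0,0.1]],
  [[0,0,0],[0,0,0.1]],
  [[0,0,0],[0,0,0.1]],
])

```text
time_s: 15.35
position: [0.5548, -0.0421, 0.0742]
tcp_rot: [[0.294, 0.956, -0.001], [0.956, -0.294, -0.0], [-0.0, -0.001, -1.0]]
force: [-1.8, 2.0, 5.8]
opening: 0.158
grasp_force: 30.0
```

Request:
drive_tool([
  [[0,0,0],[0,0,0.1]],
  [[0,0,0],[0,0,0]],
  [[0,0,0],[0,0,0]],
  [[0,0,0],[0,0,0]],
])

```text
time_s: 15.75
position: [0.5548, -0.0421, 0.0742]
tcp_rot: [[0.386, 0.923, -0.001], [0.923, -0.386, 0.0], [-0.0, -0.001, -1.0]]
force: [-1.5, 1.4, 6.0]
opening: 0.16
grasp_force: 30.0
```

```bash
python3 dial.py
```

```text
t 16.05 needle 0.694 mark -0.187 gap 0.882 peak/median 192.3632 yaw -0.396 Mz -0.095
```

Request:
drive_tool([
  [[0,0,0],[0,0,0.1]],
  [[0,0,0],[0,0,0.1]],
  [[0,0,0],[0,0,0.1]],
  [[0,0,0],[0,0,0.1]],
  [[0,0,0],[0,0,0.1]],
])

```text
time_s: 16.55
position: [0.5546, -0.042, 0.0742]
tcp_rot: [[0.782, 0.623, -0.001], [0.623, -0.782, 0.0], [-0.001, -0.001, -1.0]]
force: [-3.1, 1.5, 5.9]
opening: 0.158
grasp_force: 30.0
```

Request:
drive_tool([
  [[0,0,0],[0,0,0]],
  [[0,0,0],[0,0,0]],
  [[0,0,0],[0,0,0]],
])

```text
time_s: 16.85
position: [0.5546, -0.0419, 0.0742]
tcp_rot: [[0.781, 0.625, -0.001], [0.625, -0.781, 0.0], [-0.001, -0.001, -1.0]]
force: [-3.0, 2.1, 6.4]
opening: 0.158
grasp_force: 30.0
```

```bash
python3 dial.py
```

```text
t 17.15 needle 0.380 mark -0.187 gap 0.567 peak/median 159.7663 yaw -0.896 Mz -0.157
```

Request:
drive_tool([
  [[0,0,0],[0,0,0.1]],
  [[0,0,0],[0,0,0.1]],
  [[0,0,0],[0,0,0.1]],
  [[0,0,0],[0,0,0.1]],
  [[0,0,0],[0,0,0.06]],
])

```text
time_s: 17.65
position: [0.5545, -0.0417, 0.0742]
tcp_rot: [[0.977, 0.212, -0.002], [0.212, -0.977, 0.0], [-0.002, -0.001, -1.0]]
force: [-2.9, 2.3, 6.0]
opening: 0.158
grasp_force: 30.0
```

Request:
drive_tool([
  [[0,0,0],[0,0,0]],
  [[0,0,0],[0,0,0]],
  [[0,0,0],[0,0,0]],
])

```text
time_s: 17.95
position: [0.5545, -0.0418, 0.0742]
tcp_rot: [[0.977, 0.214, -0.001], [0.214, -0.977, 0.001], [-0.001, -0.001, -1.0]]
force: [-2.4, 2.5, 6.5]
opening: 0.161
grasp_force: 30.0
```

```bash
python3 dial.py
```

```text
t 18.25 needle 0.054 mark -0.181 gap 0.235 peak/median 277.13748 yaw -1.356 Mz -0.053
```

Request:
drive_tool([
  [[0,0,0],[0,0,0.06]],
  [[0,0,0],[0,0,0.06]],
  [[0,0,0],[0,0,0.06]],
  [[0,0,0],[0,0,0]],
  [[0,0,0],[0,0,0]],
])

```text
time_s: 18.75
position: [0.5545, -0.0417, 0.0742]
tcp_rot: [[0.999, 0.035, -0.002], [0.035, -0.999, 0.001], [-0.002, -0.001, -1.0]]
force: [-2.0, 3.0, 5.3]
opening: 0.16
grasp_force: 30.0
```

```bash
python3 dial.py; python3 - <<'E'
from h import *
a=np.mean([capture("top").astype(np.float32) for _ in range(6)],0).astype(np.uint8)
u,v=map(int,pix("top",[.6212,.13,.063]));save(a,"d6.png",12,(u-24,v-24,u+26,v+24))
E
```

```text
t 19.05 needle 0.004 mark -0.174 gap 0.178 peak/median 287.08548 yaw -1.535 Mz 0.011
```

View pics/d6.png

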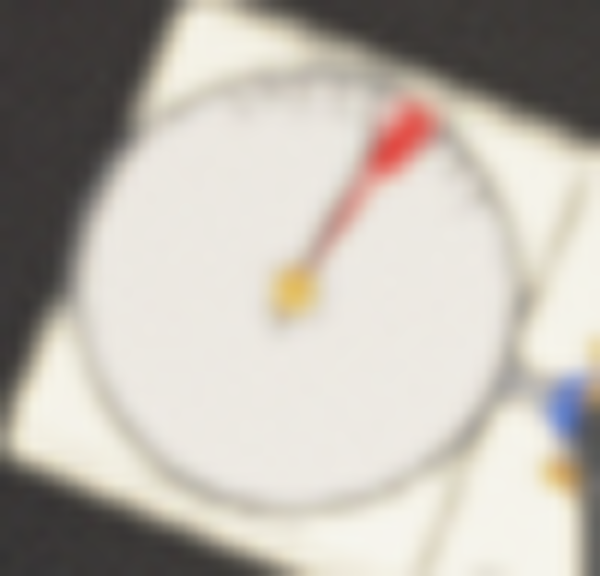

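The needle now lies along the near edge of the red flag, roughly 0.1 rad before its middle, so I creep on a little.

Request:
drive_tool([
  [[0,0,0],[0,0,0.03]],
  [[0,0,0],[0,0,0.03]],
  [[0,0,0],[0,0,0.03]],
  [[0,0,0],[0,0,0.03]],
  [[0,0,0],[0,0,0]],
])

```text
time_s: 19.85
position: [0.5545, -0.0416, 0.0742]
tcp_rot: [[0.996, -0.084, -0.002], [-0.084, -0.996, 0.001], [-0.002, -0.0, -1.0]]
force: [-2.7, 3.6, 6.2]
opening: 0.157
grasp_force: 30.0
```

Request:
drive_tool([
  [[0,0,0],[0,0,0]],
  [[0,0,0],[0,0,0]],
  [[0,0,0],[0,0,0]],
  [[0,0,0],[0,0,0]],
  [[0,0,0],[0,0,0]],
], gripper=0.6)

```text
time_s: 20.35
position: [0.5553, -0.0424, 0.074]
tcp_rot: [[0.996, -0.085, 0.0], [-0.085, -0.996, -0.0], [0.0, 0.0, -1.0]]
force: [0.0, -0.1, 0.1]
opening: 0.519
grasp_force: 0.0
```

Request:
drive_tool([
  [[0,0,-15],[0,0,0]],
  [[0,0,-35],[0,0,0]],
  [[0,0,-40],[0,0,0]],
  [[0,0,0],[0,0,0]],
])

```text
time_s: 20.75
position: [0.5591, -0.0432, 0.1692]
tcp_rot: [[0.996, -0.085, 0.011], [-0.085, -0.996, -0.003], [0.011, 0.002, -1.0]]
force: [1.3, -0.7, 0.1]
opening: 0.6
grasp_force: 0.0
```

Request:
drive_tool([
  [[0,-40,0],[0,0,0]],
  [[0,-40,0],[0,0,0]],
  [[0,-40,0],[0,0,0]],
  [[0,-30,0],[0,0,0]],
  [[0,0,0],[0,0,0]],
])

```text
time_s: 21.25
position: [0.5675, 0.1108, 0.1635]
tcp_rot: [[0.997, -0.081, -0.001], [-0.081, -0.997, 0.001], [-0.001, -0.001, -1.0]]
force: [0.3, -0.5, 0.5]
opening: 0.6
grasp_force: 0.0
```

Request:
drive_tool([
  [[0,0,0],[0,0,0]],
  [[0,0,0],[0,0,0]],
  [[0,0,0],[0,0,0]],
])

```text
time_s: 21.55
position: [0.5679, 0.106, 0.1639]
tcp_rot: [[0.996, -0.087, -0.001], [-0.087, -0.996, -0.0], [-0.0, 0.0, -1.0]]
force: [-0.3, 0.0, -0.9]
opening: 0.596
grasp_force: 0.0
```

```bash
python3 - <<'E'
from h import *
s=read_state();print(s['time_s'],s['position'],np.round(s['tcp_rot'],3).tolist());np.save("w7.npy",[*s['position'],*np.ravel(s['tcp_rot'])])
a=capture("wrist");cv2.imwrite("pics/w7raw.png",a[:,:,::-1]);u,v=map(int,pix("wrist",[.6212,.13,.063],s));print(u,v)
x0,y0=max(u-100,0),max(v-85,0);print(x0,y0);save(a,"w7.png",3.5,(x0,y0,u+120,v+85))
E
```

```text
21.55 [0.56794224 0.10599072 0.16391751] [[0.996, -0.087, -0.001], [-0.087, -0.996, -0.0], [-0.0, 0.0, -1.0]]
225 135
125 50
```

View pics/w7.png

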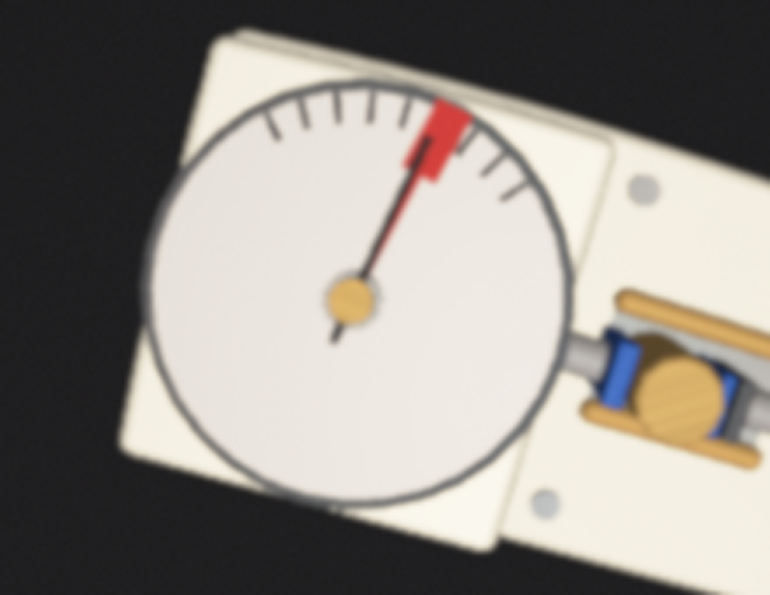

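The needle's tip at (430,138) lies on the red flag. It sits about 2 mm on the near side of the flag's middle at (438,140), and the flag is ±5 mm wide. The piece stands upright between the jaws and the robot touches nothing.

```bash
python3 -c "from rig import *;print(hand_in())"
```

```text
the job is handed in; nothing more can be done
None
```

I handed the job in at about 21.6 s of the 58 s. The check piece is upright between the jaws, the needle rests on the red mark about 2 mm short of its middle, it did not run past, and I have not been told the verdict.

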